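# Pack the wiring exercise kit tray

## Robot

A 6-joint arm with a two-finger parallel gripper is mounted at the origin on the work surface. World frame = base frame: x ahead of the robot, y to its left, z up, the work surface at z = 0. Lengths are in m, angles in rad, forces in N, time in s.
With the tool pointing down it reaches from about 0.3 to 0.875 m from the base axis. Payload 6.4 kg.
Tool frame: the origin (TCP) lies midway between the tips of the shut fingers; the grasp point (between the pads) lies 19 mm behind it; x points along the fingers, y is the direction in which the jaws open and shut, and the axes are right-handed (so a half turn about x gives the same grasp; the last joint's range is limited). The gripper opens to 85 mm and grips with 20 to 120 N. Pads are 22 mm wide; open, the fingers measure 114 mm over their backs; the gripper's body (76 mm by 85 mm) begins 54 mm behind the grasp point. The pads swing forward as they close: fully open they stand 13 mm farther back than shut.
Start: joints at [1.075, 0.181, 1.607, -0, 1.354, -0.206], TCP at [0.164, 0.551, 0.199] pointing down, gripper open.
Joint ranges: [-2.99, 2.99], [-0.89, 2.07], [0.3, 2.58], [-1.14, 4.28], [0, 2.63], [-3.12, 3.12]. Speed limits (rad/s): [2.57, 2.57, 3.01, 3.14, 3.14, 3.14].

## Interface

Orientations are given as a unit quaternion [w, x, y, z].
In Python, from bench import ctrl gives the robot as it stands.
- The arm moves only by the tool step_arm, never from a script. Its argument "motion" is a list of rows, each a list of 7 numbers: the shift along the tool's x, y, z in mm, then the turn, a rotation vector about the tool's x, y, z in degrees, then the closure in counts, from 0 (fully open) to 255 (shut). In form: [[tx, ty, tz, rx, ry, rz, hand], ...]. A call has 1 to 10 rows; each row is the pose to reach, as a shift and turn from the pose commanded when the call began, along the tool's axes at that moment; what a row does not reach only later rows make up. A row lasts 1/8 s, in which the tool goes at most 62.5 mm and 10.7 degrees, less where a joint would pass 70% of its speed; a pose out of reach is approached as far as the arm can. A call with a gripper value outside its range is refused whole. The fingers move at their own pace and stop on an object; the grip force is fixed at half the most. Time passes only in rows, so rows that repeat a pose let the fingers close. It gives the time, the measured TCP pose, the force and the opening at its end, in the units of the state.
- ctrl.get_obs(): the state, without advancing time (a new reading comes with each control period).
- ctrl.camera(name): name is "scene" or "top" or "wrist"; returns (picture, depth): 400x640x3 uint8, red, green, blue; 400x640 float32, m along the optical axis (not along the pixel's ray), 0 where there is no reading.
- ctrl.camera_info(name): a dict with "fx", "fy", "cx", "cy" (pixels), "dist_coeffs" ([k1, k2, p1, p2, k3] as OpenCV has them; the pictures are not rectified), "T" (4x4, takes a point from camera to world coordinates); the wrist camera has in their place "hand_eye" (4x4, takes a point from camera to tool coordinates, whose origin is the TCP and whose axes are the tool frame's). Camera axes: x right, y down, z forward; pixel columns grow to the right and rows downward; lengths in m; the calibration is good to about 2 mm. A picture is of the moment at which its call begins: read the wrist's pose just before it. camera_info takes no time and is no camera call.
- ctrl.hand_in(): hands the job in, once; it reports no verdict.
The state is a dict: "time_s": time; "q": joint angles; "dq": joint speeds; "joint_efforts": joint torques, N m; "eef_pos": TCP position; "eef_rot": TCP orientation; "wrist_force": force on the tool from outside, world axes, zero at the start; "torque": the same for the moment, N m; "opening": opening from 0.0 (shut) to 1.0 (fully open).
Only numpy, scipy, OpenCV 4.12 (cv2) and the standard library are available. Lean on these libraries where they do the work, as an engineer would, in place of code of your own. Each camera call takes 0.05 s, during which the arm holds its last target. There are 200 camera calls.

## Task

Pack the kit tray for the next wiring exercise: set the power socket in the square recess, the double switch in the oblong recess and the lampholder in the round recess, each upright and flat on the recess floor, set down rather than dropped. Leave the three blank look-alikes (plain square box, plain slim box, low round rose) standing where they are.

Things in the scene. Friction and masses are not known exactly. Their poses are not given: they have to be found in the camera images.
- socket_center (a point): surface-mounted power socket: white plastic square box, 60 x 60 mm, 42 mm high, standing on its back on the table, its top face carrying a grey round face (43 mm across, dark rim) with two black pin holes. Point at its centre, half-way up (21 mm above its underside). x and y along its sides, z up.
- square_blank_center (a point): look-alike: white square blank box of the same 60 x 60 x 42 mm, its top plain with four small steel screws near the corners. Point at its centre, 21 mm above its underside; x, y along its sides.
- switch_center (a point): double light switch: white plastic slim box, 80 mm long (x) by 36 mm wide (y), 42 mm high, with two white rockers in a dark frame on its top face, rising about 4 mm above it. Point at the centre of the box, 21 mm above its underside; x along its length, z up.
- slim_blank_center (a point): look-alike: white slim blank box of the same 80 (x) x 36 (y) x 42 mm, its top plain with a small steel screw near each end. Point at its centre, 21 mm above its underside.
- lampholder_center (a point): lampholder: white plastic round base 62 mm across and 22 mm high, with an upright barrel on it 38 mm across that rises to 52 mm above the underside, open at the top (dark mouth with a brass contact). Point on its axis, 26 mm above its underside. Grip it by the barrel; z up.
- round_blank_center (a point): look-alike: white round blanking rose with the same base, 62 mm across and 22 mm high, but only a low closed dome, 38 mm across, on it; 31 mm high in all. Point on its axis, 15.5 mm above its underside.
- square_recess (a point): centre of the recess floor in the insert for the socket. Square recess, 79 x 79 mm. 10 mm deep, dark floor. x along the tray's short side, y along its long side, z up. One of three light grey inserts (114 x 110 mm, top level with the tray's walls) side by side in the fixed plywood tray (128 x 348 x 21 mm), in any order.
- slim_recess (a point): centre of the recess floor in the insert for the switch. Oblong recess, 99 mm long (x) by 55 mm wide (y). 10 mm deep, dark floor. x along the tray's short side, y along its long side, z up. One of three light grey inserts (114 x 110 mm, top level with the tray's walls) side by side in the fixed plywood tray (128 x 348 x 21 mm), in any order.
- round_recess (a point): centre of the recess floor in the insert for the lampholder. Round recess, 81 mm across. 10 mm deep, dark floor. x along the tray's short side, y along its long side, z up. One of three light grey inserts (114 x 110 mm, top level with the tray's walls) side by side in the fixed plywood tray (128 x 348 x 21 mm), in any order.
Not all that is in view belongs to the job. What is shaped like the part that bears lampholder_center but turquoise is not meant. Leave any red look-alike of the part that bears switch_center alone.

How it is judged:
At the end, for the whole second after the job is handed in: Socket in the square recess, switch in the oblong one, lampholder in the round one: each within 14 mm of the recess centre horizontally, its height within 5 mm of lying on the recess floor, tilted less than 0.1 rad, released and at rest (below 0.02 m/s) (horizontal distance between socket_center and square_recess below 0.014 m and z of socket_center in the frame of square_recess between 0.016 and 0.026 m and angle between each of socket_center, switch_center, lampholder_center's own z axis and vertical below 0.1 rad and linear speed of each of socket, switch, lampholder below 0.02 m/s and horizontal distance between switch_center and slim_recess below 0.014 m and z of switch_center in the frame of slim_recess between 0.016 and 0.026 m and horizontal distance between lampholder_center and round_recess below 0.014 m and z of lampholder_center in the frame of round_recess between 0.021 and 0.031 m); the robot touches nothing.
It fails at once if the socket, switch or lampholder is dropped (it moves faster than 1 m/s out of the fingers, a fall of some 5 cm) ((contact force between socket and the fingers below 0.05 N and linear speed of socket above 1 m/s) or (contact force between switch and the fingers below 0.05 N and linear speed of switch above 1 m/s) or (contact force between lampholder and the fingers below 0.05 N and linear speed of lampholder above 1 m/s)).
It fails at once if a blank look-alike is moved more than 20 mm or tipped over (distance of any of square_blank_center, slim_blank_center, round_blank_center from where it was at the start of the episode above 0.02 m or angle between any of square_blank_center, slim_blank_center, round_blank_center's own z axis and vertical above 0.5 rad).
It also fails if it takes over 96 s, if anything falls off the work surface, if the arm or the gripper's body presses on something with over 40 N, if the wrist force passes 120 N, or if a joint passes its speed limit or range.

## Working session

There is one attempt and no reset: what is moved stays moved. The work goes in short steps, Python scripts to look and compute and a tool call to move; the robot and the scene stay as the last step left them, time stands still between calls to the robot, and variables do not carry over. Pictures are saved under pics/ and viewed, about 12 in all and at most 16, crops included, and the job is handed in when it is done.

Besides the shell and the picture viewer there is one more tool, called after "Emit:" as a command line: name --pt "numbers of a row" for each row, then --argument value for the rest. step_arm: Moves the arm, as the interface text tells. Its arguments: {"type":"object","properties":{"motion":{"type":"array","items":{"type":"array","items":{"type":"number"}}}},"required":["motion"]}

```bash
mkdir -p pics; ls; python3 - <<'E'
from bench import ctrl
import cv2
o=ctrl.get_obs(); print(o)
for n in("top","scene"):
    p,d=ctrl.camera(n); cv2.imwrite(f"pics/{n}0.png",p[:,:,::-1]); 
    import numpy as np; np.save(f"pics/{n}0.npy",d)
    print(n,ctrl.camera_info(n))
print(ctrl.camera_info("wrist"))
E
```

```text
pics
{'time_s': 0.0, 'q': array([ 1.07469367e+00,  1.81525661e-01,  1.60796436e+00,  6.15506892e-06,
        1.35377898e+00, -2.06302256e-01]), 'dq': array([ 0.00179943,  0.00011991, -0.00039879,  0.00115307, -0.0017457 ,
       -0.00177264]), 'joint_efforts': array([ 4.51588348e-04, -4.44883704e+01, -3.51333296e+01, -2.50935300e-04,
        9.12920223e-03,  7.35199933e-06]), 'eef_pos': array([0.16401481, 0.55051071, 0.19771393]), 'eef_rot': array([ 0.69949032,  0.10154641,  0.69990211, -0.10265795]), 'wrist_force': array([-0.04498242, -0.07455971,  0.11036289]), 'torque': array([-0.02511904, -0.05112728,  0.02464318]), 'opening': 1.0027927316873504}
top {'fx': 500.1168500357271, 'fy': 500.1168500357271, 'cx': 323.1691636526403, 'cy': 204.45086734704552, 'dist_coeffs': array([-0.00467662,  0.        ,  0.        ,  0.        ,  0.        ]), 'T': array([[-1.64910674e-03, -9.92763153e-01,  1.20077482e-01,
         3.34371944e-01],
       [-9.99834479e-01, -5.38774843e-04, -1.81858376e-02,
        -3.73029121e-02],
       [ 1.81189242e-02, -1.20087597e-01, -9.92597942e-01,
         1.5
[... 395 characters left out ...]
77, -0.52580004,  0.63069664],
       [-0.00866863, -0.72081676, -0.69307147,  0.93512814],
       [ 0.        ,  0.        ,  0.        ,  1.        ]])}
{'fx': 310.1012282983665, 'fy': 310.1012282983665, 'cx': 318.92616440526615, 'cy': 196.75500649427016, 'dist_coeffs': array([-0.03095045,  0.        ,  0.        ,  0.        ,  0.        ]), 'hand_eye': array([[-7.84051782e-04, -2.72171957e-01,  9.62248311e-01,
        -1.74672002e-01],
       [ 9.99999064e-01, -1.29194091e-03,  4.49386046e-04,
        -8.98985439e-04],
       [ 1.12085768e-03,  9.62247763e-01,  2.72172715e-01,
        -7.08812691e-02],
       [ 0.00000000e+00,  0.00000000e+00,  0.00000000e+00,
         1.00000000e+00]])}
```

View pics/top0.png

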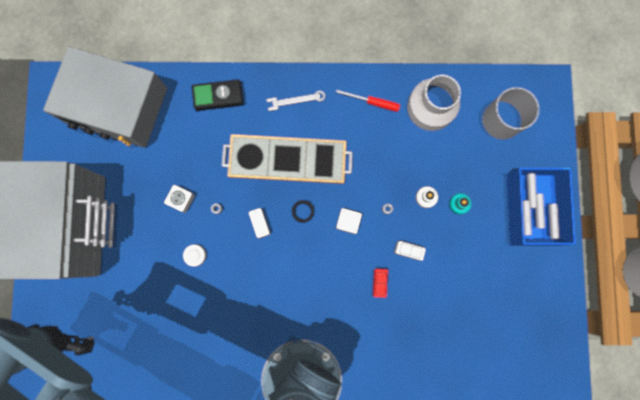

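View pics/scene0.png

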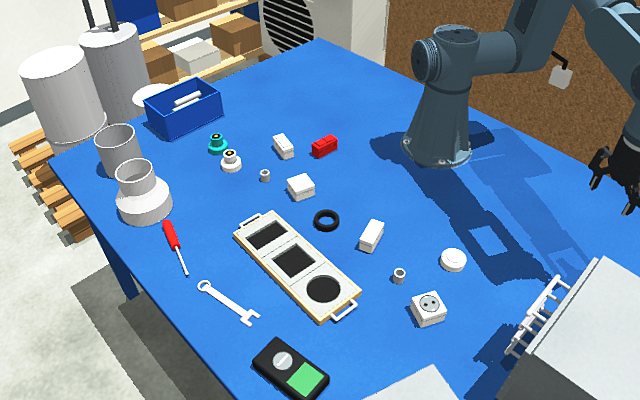

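Top view: socket (179,198), plain square (349,220), slim boxes (260,222) and (410,250), lampholder (427,197), turquoise one (461,204), and the tray with round, square and slim recesses from left to right. I'll enlarge the slim boxes to tell them apart and measure the parts.

```bash
cat > h.py <<'E'
import numpy as np, cv2
from bench import ctrl
from scipy.spatial.transform import Rotation as R
def tool():
    o=ctrl.get_obs(); T=np.eye(4); w,x,y,z=o["eef_rot"]; T[:3,:3]=R.from_quat([x,y,z,w]).as_matrix(); T[:3,3]=o["eef_pos"]; return T
def camT(n):
    i=ctrl.camera_info(n); return i, (i["T"] if "T" in i else tool()@i["hand_eye"])
def to_plane(px,z,i,T):
    K=np.array([[i["fx"],0,i["cx"]],[0,i["fy"],i["cy"]],[0,0,1]])
    u=cv2.undistortPoints(np.array(px,float).reshape(-1,1,2),K,i["dist_coeffs"])[:,0]
    r=np.c_[u,np.ones(len(u))]@T[:3,:3].T; c=T[:3,3]
    return (c+r*((z-c[2])/r[:,2])[:,None])[:,:2]
def shift(xyz):
    "mm in current tool axes to reach TCP at xyz"
    T=tool(); return np.round(1e3*T[:3,:3].T@(np.array(xyz)-T[:3,3]),1)
E
python3 - <<'E'
from h import *
p=cv2.imread("pics/top0.png"); i,T=camT("top")
cr=lambda u,v:cv2.resize(p[v-20:v+20,u-26:u+26],None,fx=7,fy=7,interpolation=cv2.INTER_CUBIC)
cv2.imwrite("pics/crop0.png",np.vstack([np.hstack([cr(260,222),cr(410,250)]),np.hstack([cr(179,198),cr(427,197)])]))
print(T)
for n,u,v,z in[("sock",179,198,.042),("slimA",260,222,.042),("slimB",410,250,.042),("sq",349,220,.042),("lamp",427,197,.05),("rose",194,256,.03)]:
    m=np.zeros(p.shape[:2],np.uint8); m[v-18:v+18,u-20:u+20]=(p[v-18:v+18,u-20:u+20].min(2)>150)*255
    c=max(cv2.findContours(m,0,1)[0],key=cv2.contourArea)
    w=to_plane(c.reshape(-1,2),z,i,T).astype(np.float32); (cx,cy),s,a=cv2.minAreaRect(w*1000); print(n,round(cx),round(cy),np.round(s),round(a))
g=p[120:195,215:360]; cv2.imwrite("pics/tray.png",cv2.resize(g,None,fx=5,fy=5,interpolation=cv2.INTER_CUBIC))
m=(p.max(2)<60).astype(np.uint8)*255
for c in cv2.findContours(m[130:185,228:346],0,1,offset=(228,130))[0]:
    if cv2.contourArea(c)>100:
        w=to_plane(c.reshape(-1,2),.02,i,T).astype(np.float32); print(cv2.contourArea(c),np.mean(c,0),cv2.minAreaRect(w*1000))
E
```

```text
[[-1.64910674e-03 -9.92763153e-01  1.20077482e-01  3.34371944e-01]
 [-9.99834479e-01 -5.38774843e-04 -1.81858376e-02 -3.73029121e-02]
 [ 1.81189242e-02 -1.20087597e-01 -9.92597942e-01  1.50186486e+00]
 [ 0.00000000e+00  0.00000000e+00  0.00000000e+00  1.00000000e+00]]
sock 530 363 [63. 63.] 64
slimA 457 125 [83. 39.] 19
slimB 376 -318 [84. 39.] 74
sq 464 -139 [64. 64.] 74
lamp 533 -369 [60. 64.] 44
rose 362 314 [61. 61.] 2
448.0 [[286.60714286 158.4047619 ]] ((653.8984985351562, 45.084041595458984), (67.84050750732422, 67.29022216796875), 87.05844116210938)
366.5 [[323.75308642 160.30864198]] ((647.5853271484375, -66.66117095947266), (44.0980224609375, 87.51805114746094), 86.69207763671875)
370.5 [[249.42857143 156.22222222]] ((660.6296997070312, 155.8013916015625), (67.67141723632812, 66.17332458496094), 0.7656134366989136)
```

View pics/crop0.png

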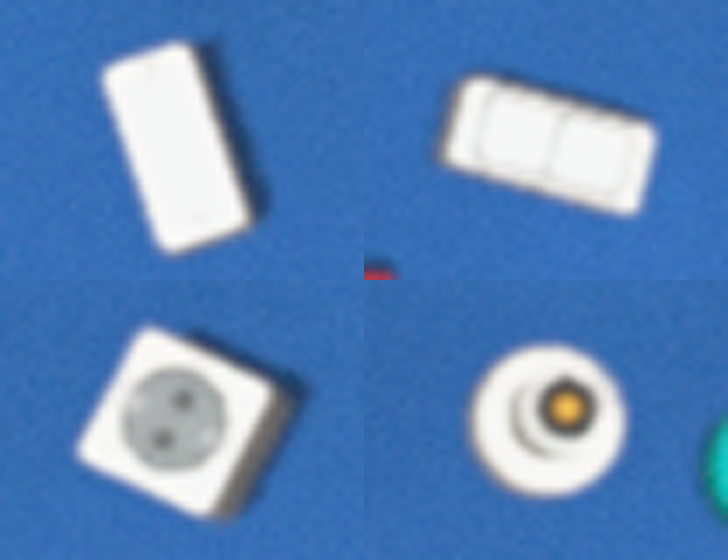

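View pics/tray.png

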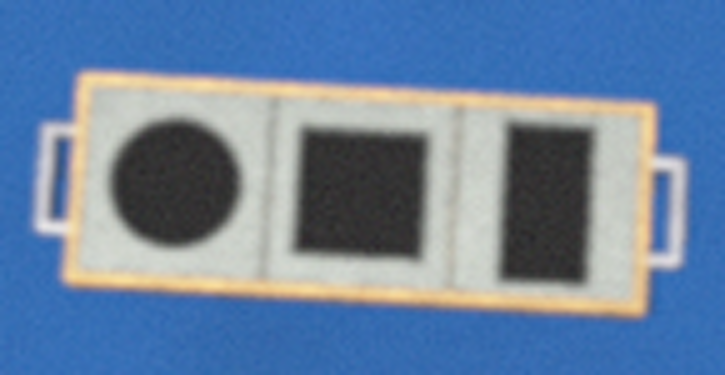

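Top-right crop is the switch (rockers visible, px 410,250) and top-left is the slim blank. The tray crop shows the recess order round, square, slim from left to right, tray turned about -3.4°. I'll go above the socket first.

```bash
cat >> h.py <<'E'
def go(x,y,z,yaw):
    "mm, deg: shift and turn to tool-down pose with jaw axis at yaw"
    T=tool(); a=np.radians(yaw); Y=np.array([np.cos(a),np.sin(a),0]); X=np.array([0,0,-1.])
    G=np.c_[X,Y,np.cross(X,Y)]
    r=R.from_matrix(T[:3,:3].T@G).as_rotvec(degrees=True)
    print("go",x,y,z,yaw,"->",shift(np.array([x,y,z])/1e3),np.round(r,1))
def snap(name,pts=()):
    "wrist picture, prints projected world points (mm)"
    i,T=camT("wrist"); p,d=ctrl.camera("wrist"); cv2.imwrite(f"pics/{name}.png",p[:,:,::-1]); np.savez(f"pics/{name}.npz",T=T,d=d)
    return p,d,i,T
E
python3 - <<'E'
from h import *
go(530,363,180,64)
i,T=camT("top"); print(to_plane([[429.7,195.3]],.05,i,T),to_plane([[249.4,156.2],[286.6,158.4],[323.75,160.3]],.011,i,T))
E
```

```text
go 530 363 180 64 -> [ 17.8 -75.1 404.3] [ 9.4 -0.   0.1]
[[ 0.5373085  -0.37755122]] [[ 0.66191563  0.15876502]
 [ 0.65536593  0.0460903 ]
 [ 0.64974037 -0.06660405]]
```

Emit:
step_arm --pt "0 -15 62 2 0 0 0" --pt "0 -25 120 4 0 0 0" --pt "0 -35 180 6 0 0 0" --pt "5 -50 240 8 0 0 0" --pt "10 -60 300 9 0 0 0" --pt "15 -70 355 9 0 0 0" --pt "18 -75 404 9 0 0 0" --pt "18 -75 404 9 0 0 0" --pt "18 -75 404 9 0 0 0"

```text
time_s: 1.23
eef_pos: [0.5293, 0.3636, 0.1799]
eef_rot: [0.689, 0.157, 0.69, -0.157]
wrist_force: [0.3, 0.3, 0.4]
opening: 1.002
```

```bash
python3 - <<'E'
from h import *
p,d,i,T=snap("w1"); o=ctrl.get_obs(); print(o["eef_pos"],T[:3,3],T[:3,2])
E
```

```text
[0.52889194 0.36410102 0.18016031] [0.46534727 0.39320858 0.35462499] [ 0.24381463 -0.11768279 -0.96265528]
```

View pics/w1.png

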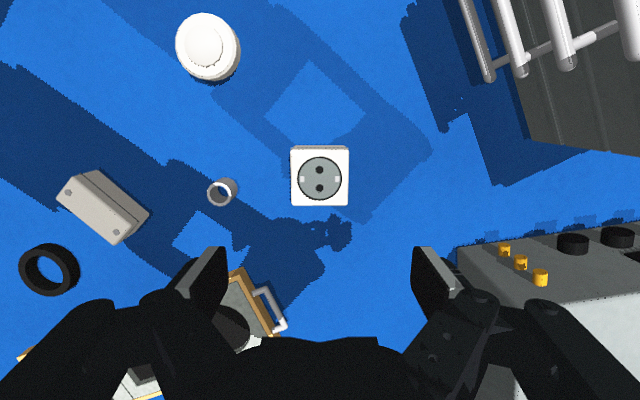

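Wrist view: the socket face centre is at (320,178), its top corners at about (291,150) to (349,206), square to the jaws.

```bash
python3 - <<'E'
from h import *
p=cv2.imread("pics/w1.png"); i=ctrl.camera_info("wrist"); T=np.load("pics/w1.npz")["T"]
m=np.zeros(p.shape[:2],np.uint8); m[135:220,275:365]=(p[135:220,275:365].min(2)>210)*255
c=max(cv2.findContours(m,0,1)[0],key=cv2.contourArea)
r=cv2.minAreaRect(1000*to_plane(c.reshape(-1,2),.042,i,T).astype(np.float32)); print(r,cv2.boundingRect(c))
go(*r[0],60,64.);go(*r[0],8,64.)
E
```

```text
((525.7008056640625, 364.1904602050781), (58.78059387207031, 57.77767562866211), 64.3116455078125) (290, 149, 59, 56)
go 525.7008056640625 364.1904602050781 60 64.0 -> [120.2  -1.2  -2.8] [ 0.4 -0.1  0. ]
go 525.7008056640625 364.1904602050781 8 64.0 -> [172.2  -1.2  -2.7] [ 0.4 -0.1  0. ]
```

Emit:
step_arm --pt "50 -1 -3 0 0 0 0" --pt "100 -1 -3 0 0 0 0" --pt "140 -1 -3 0 0 0 0" --pt "170 -1 -3 0 0 0 0" --pt "171 -1 -3 0 0 0 0" --pt "171 -1 -3 0 0 0 255" --pt "171 -1 -3 0 0 0 255" --pt "171 -1 -3 0 0 0 255" --pt "171 -1 -3 0 0 0 255" --pt "171 -1 -3 0 0 0 255"

```text
time_s: 2.52
eef_pos: [0.527, 0.3641, 0.0098]
eef_rot: [0.69, 0.157, 0.689, -0.157]
wrist_force: [0.6, 0.5, -0.1]
opening: -0.003
```

```bash
python3 - <<'E'
from h import *
go(526,364,100,64.);go(655,45.6,100,86.6);go(655,45.6,20,86.6);print(ctrl.get_obs()["opening"])
E
```

```text
go 526 364 100 64.0 -> [-90.2  -0.5  -0.9] [ 0.4  0.  -0. ]
go 655 45.6 100 86.6 -> [ -90.2 -231.9  253.1] [-22.2   0.   -0. ]
go 655 45.6 20 86.6 -> [ -10.2 -231.9  253.1] [-22.2   0.   -0. ]
-0.0025016479577453727
```

Opening reads shut, so the grip may have missed. I'll look.

```bash
python3 - <<'E'
from h import *
p,d,i,T=snap("w2"); a,_=ctrl.camera("scene"); t,_=ctrl.camera("top")
a=a[:,:,::-1];t=t[:,:,::-1];p=p[:,:,::-1]
cv2.imwrite("pics/c2.png",np.vstack([p[100:400],np.hstack([cv2.resize(a[200:360,340:540],(320,256)),cv2.resize(t[150:250,120:245],(320,256))])]))
E
```

```text
(no output)
```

View pics/c2.png

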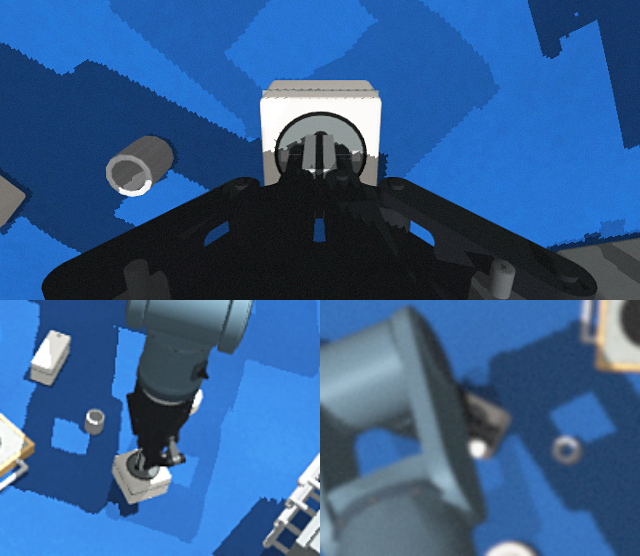

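```bash
python3 - <<'E'
from h import *
z=np.load("pics/w2.npz");T=z["T"];d=z["d"];i=ctrl.camera_info("wrist")
K=np.array([[i["fx"],0,i["cx"]],[0,i["fy"],i["cy"]],[0,0,1]])
H=np.linalg.inv(i["hand_eye"])
for x in(0,-.019,-.04): print(x,cv2.projectPoints(np.array([[x,0,0.]]),H[:3,:3],H[:3,3],K,i["dist_coeffs"])[0].ravel())
def P(u,v):
    q=cv2.undistortPoints(np.array([[[u,v]]],float),K,i["dist_coeffs"])[0,0]; return (T@np.r_[q*d[v,u],d[v,u],1])[:3]
for u,v in[(320,230),(270,210),(370,210),(270,240),(268,270),(320,185),(320,250),(320,280),(330,250),(300,250),(130,180),(290,265)]: print(u,v,np.round(1000*P(u,v)))
E
```

```text
0 [320.78227452 230.72441615]
-0.019 [321.00624876 243.861411  ]
-0.04 [321.3171192  262.10915289]
320 230 [514. 370.  43.]
270 210 [495. 352.  41.]
370 210 [516. 396.  41.]
270 240 [509. 345.  42.]
268 270 [523. 335.  41.]
320 185 [500. 376.  15.]
320 250 [515. 369.  63.]
320 280 [519. 367.  80.]
330 250 [517. 373.  63.]
300 250 [515. 359.  54.]
130 180 [450. 271.  -0.]
290 265 [513. 356.  70.]
```

```bash
python3 - <<'E'
from h import *
p=cv2.imread("pics/w2.png")[180:300,250:410]
a=ctrl.camera("scene")[0][:,:,::-1][260:350,390:500]
cv2.imwrite("pics/c3.png",np.hstack([cv2.resize(p,(533,400),interpolation=2)[:,60:440],cv2.resize(a,(489,400),interpolation=2)[:,60:460]]))
E
```

```text
(no output)
```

View pics/c3.png

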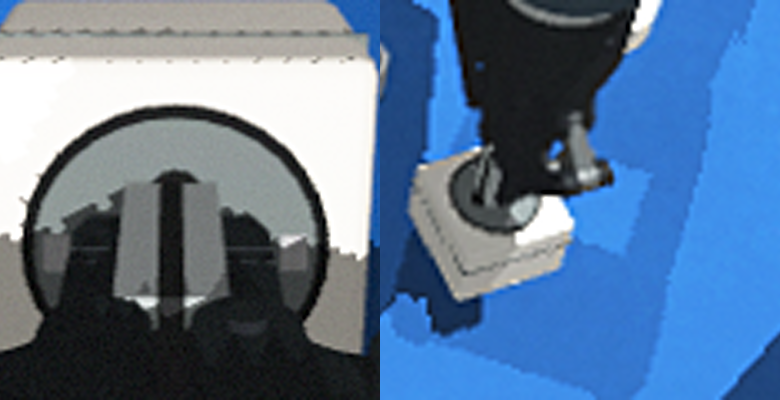

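```bash
python3 - <<'E'
from h import *
i=ctrl.camera_info("wrist")
K=np.array([[i["fx"],0,i["cx"]],[0,i["fy"],i["cy"]],[0,0,1]])
H=np.linalg.inv(i["hand_eye"])
pr=lambda *a:np.round(cv2.projectPoints(np.array([a])/1e3,H[:3,:3],H[:3,3],K,i["dist_coeffs"])[0].ravel())
for x in(0,-13,-32,-45): print("open",x,[pr(x,s,-11.) for s in(-42.5,42.5)],"shut",pr(x,0,-11.))
z1=np.load("pics/w1.npz");d=z1["d"]; z2=np.load("pics/w2.npz")["d"]
E_=lambda d,u,v:(ctrl.camera_info("wrist")["hand_eye"]@np.r_[cv2.undistortPoints(np.array([[[u,v]]],float),K,i["dist_coeffs"])[0,0]*d[v,u],d[v,u],1])[:3]*1e3
for u,v in[(217,250),(219,260),(222,270),(422,252),(420,265),(415,285)]: print("w1",u,v,np.round(E_(d,u,v)))
for u,v in[(310,236),(310,240),(310,250),(310,262),(332,236),(332,262),(322,234)]: print("w2",u,v,np.round(E_(z2,u,v)))
o=ctrl.get_obs();print(o["wrist_force"],o["joint_efforts"],o["q"])
E
```

```text
open 0 [array([249., 214.]), array([392., 213.])] shut [321. 213.]
open -13 [array([244., 221.]), array([397., 221.])] shut [321. 221.]
open -32 [array([236., 234.]), array([407., 234.])] shut [321. 234.]
open -45 [array([228., 245.]), array([415., 245.])] shut [321. 245.]
w1 217 250 [-53. -45. -13.]
w1 219 260 [-55. -44.  -9.]
w1 222 270 [-54. -43.  -3.]
w1 422 252 [-55.  43. -12.]
w1 420 265 [-57.  41.  -8.]
w1 415 285 [-54.  41.   4.]
w2 310 236 [-38.  -5. -13.]
w2 310 240 [-44.  -5. -13.]
w2 310 250 [-53.  -5. -13.]
w2 310 262 [-63.  -5. -12.]
w2 332 236 [-38.   5. -13.]
w2 332 262 [-65.   4. -13.]
w2 322 234 [-32.   0. -11.]
[-0.57250803  0.50641025 -0.18866063] [ 8.55003100e-05 -5.60235894e+01 -2.94507140e+01 -3.25819965e-04
  1.24130900e-03  2.96260441e-05] [ 4.19676410e-01  5.37903838e-01  1.54979908e+00  1.97847496e-05
  1.05400333e+00 -7.04193120e-01]
```

The measurements disagree with the stated tool geometry. In both wrist images the depth puts the shut fingertips about 35 mm behind the reported TCP, while the table (z≈0) and socket top (z≈42 mm) come out right. So the fingers closed just above the socket face without touching it. I'll treat the true tips as 35 mm short of the reported TCP: open, then go down in small steps while watching the force.

Emit:
step_arm --pt "0 0 0 0 0 0 0" --pt "0 0 0 0 0 0 0" --pt "0 0 0 0 0 0 0" --pt "0 0 0 0 0 0 0" --pt "0 0 0 0 0 0 0" --pt "10 0 0 0 0 0 0" --pt "20 0 0 0 0 0 0" --pt "20 0 0 0 0 0 0"

```text
time_s: 3.72
eef_pos: [0.5256, 0.3635, -0.0122]
eef_rot: [0.689, 0.156, 0.69, -0.157]
wrist_force: [0.5, 0.6, 0.4]
opening: 0.998
```

Emit:
step_arm --pt "5 0 0 0 0 0 0" --pt "10 0 0 0 0 0 0" --pt "15 0 0 0 0 0 0" --pt "15 0 0 0 0 0 0"

```text
time_s: 4.22
eef_pos: [0.5265, 0.3639, -0.026]
eef_rot: [0.689, 0.156, 0.69, -0.157]
wrist_force: [0.1, 1.0, 0.3]
opening: 0.998
```

```bash
python3 - <<'E'
from h import *
p,d,i,T=snap("w3"); cv2.imwrite("pics/c4.png",p[150:400,100:540,::-1]); print(ctrl.get_obs()["wrist_force"])
E
```

```text
[-0.23053403 -0.2728621   0.67819611]
```

View pics/c4.png

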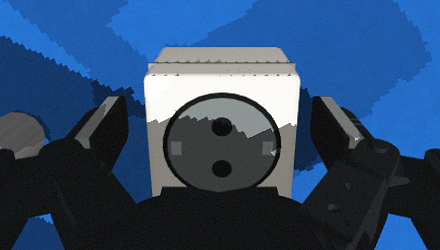

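The fingers now straddle the socket, which sits between crop columns 145 and 300 and is centred. Closing.

Emit:
step_arm --pt "0 0 0 0 0 0 255" --pt "0 0 0 0 0 0 255" --pt "0 0 0 0 0 0 255" --pt "0 0 0 0 0 0 255" --pt "0 0 0 0 0 0 255" --pt "-10 0 0 0 0 0 255" --pt "-50 0 0 0 0 0 255" --pt "-100 0 0 0 0 0 255" --pt "-100 0 0 0 0 0 255"

```text
time_s: 5.4
eef_pos: [0.5301, 0.3657, 0.08]
eef_rot: [0.692, 0.159, 0.687, -0.155]
wrist_force: [0.2, -0.2, 0.1]
opening: 0.697
```

```bash
python3 - <<'E'
from h import *
go(655,45.6,74,86.6);go(655,45.6,-13,86.6);o=ctrl.get_obs();print(o["opening"],o["wrist_force"])
E
```

```text
go 655 45.6 74 86.6 -> [   5.9 -234.8  250.9] [-22.2   0.4  -0.3]
go 655 45.6 -13 86.6 -> [  92.9 -235.3  250.4] [-22.2   0.4  -0.3]
0.6969590823789603 [ 0.19379129 -0.21300006  0.05261109]
```

Emit:
step_arm --pt "2 -35 40 -4 0 0 255" --pt "5 -75 80 -8 0 0 255" --pt "5 -115 120 -12 0 0 255" --pt "5 -155 165 -16 0 0 255" --pt "5 -195 208 -20 0 0 255" --pt "6 -235 250 -22 0 0 255" --pt "6 -235 250 -22 0 0 255" --pt "6 -235 250 -22 0 0 255"

```text
time_s: 6.4
eef_pos: [0.6496, 0.0443, 0.0674]
eef_rot: [0.706, 0.023, 0.708, -0.022]
wrist_force: [0.3, 0.1, -0.5]
opening: 0.692
```

```bash
python3 - <<'E'
from h import *
p,d,i,T=snap("w4"); cv2.imwrite("pics/w4.png",p[:,:,::-1]); go(655,45.6,74,86.6)
E
```

```text
go 655 45.6 74 86.6 -> [-6.4  0.8  5.4] [-0.2 -0.1 -0. ]
```

View pics/w4.png

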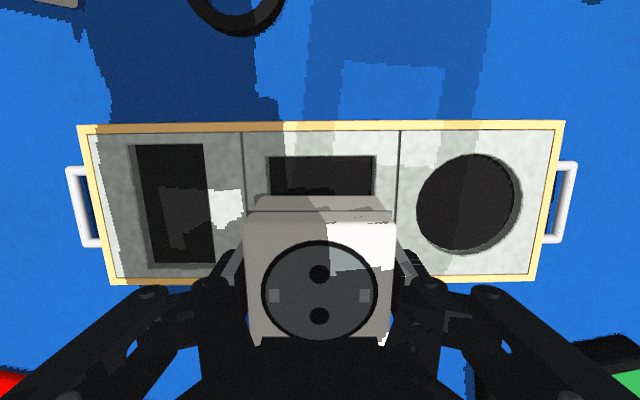

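The socket is held square over the tray. The tray's outer corners are at about (77,125), (565,121), (537,281) and (82,284), the round recess rim at (417–522, 153–255), and the oblong recess at (129–214, 144–266).

```bash
python3 - <<'E'
from h import *
i=ctrl.camera_info("wrist");T=np.load("pics/w4.npz")["T"]
f=lambda px,z:np.round(1000*to_plane(px,z,i,T),1).tolist()
print("corners",f([(77,125),(565,121),(537,281),(82,284)],.021))
print("round",f([(469.5,204)],.021),"rim",f([(417,206),(522,204),(469,153),(470,255)],.021))
print("slim",f([(129,145),(210,144),(214,264),(148,266)],.021))
print("sq far edge",f([(265,155),(376,155)],.021),"dividers",f([(242,130),(400,130)],.021))
print("socket top face centre",f([(320,292)],.042+.102+.0-.0),ctrl.get_obs()["eef_pos"])
E
```

```text
corners [[577.0, -123.2], [596.8, 222.3], [724.2, 218.1], [702.6, -154.7]]
round [[654.1, 157.1]] rim [[653.0, 117.4], [656.8, 197.5], [615.5, 154.3], [696.5, 160.5]]
slim [[593.7, -88.6], [597.1, -30.1], [690.8, -42.1], [689.4, -95.5]]
sq far edge [[607.5, 8.1], [612.7, 87.3]] dividers [[589.0, -6.1], [596.2, 104.4]]
socket top face centre [[642.3, 44.7]] [0.6495813  0.04515073 0.06760672]
```

```bash
python3 - <<'E'
from h import *
i=ctrl.camera_info("wrist");T=np.load("pics/w4.npz")["T"]
c=1000*to_plane([(320,292),(245,222),(393,222)],.1355,i,T); print(c)
e=1000*ctrl.get_obs()["eef_pos"]; t=np.array([650.2,47.2])-c[0]+e[:2]; print(t)
go(*t,20,86.6);go(*t,-13,86.6)
E
```

```text
[[647.71484665  44.34906853]
 [616.77282115  18.80856899]
 [620.33632883  72.92827207]]
[652.06645804  48.00165989]
go 652.0664580358502 48.0016598894128 20 86.6 -> [47.6  3.   2.4] [-0.2 -0.1 -0. ]
go 652.0664580358502 48.0016598894128 -13 86.6 -> [80.6  3.   2.5] [-0.2 -0.1 -0. ]
```

```bash
python3 - <<'E'
from h import *
i=ctrl.camera_info("wrist");z=np.load("pics/w4.npz");T=z["T"];d=z["d"]
K=np.array([[i["fx"],0,i["cx"]],[0,i["fy"],i["cy"]],[0,0,1]])
def P(u,v):
    q=cv2.undistortPoints(np.array([[[u,v]]],float),K,i["dist_coeffs"])[0,0]; return np.round(1000*(T@np.r_[q*d[v,u],d[v,u],1])[:3],1)
for a in[(250,230),(388,230),(320,230),(320,292),(255,320),(385,320),(320,200),(470,200),(180,180),(560,123),(600,60),(320,165)]: print(a,P(*a))
E
```

```text
(250, 230) [620.8  19.7 133.5]
(388, 230) [623.8  71.3 134.4]
(320, 230) [622.4  46.  133.7]
(320, 292) [648.   44.3 135.1]
(255, 320) [660.5  16.7 133.5]
(385, 320) [664.7  70.4 132.7]
(320, 200) [619.7  46.3 102.8]
(470, 200) [654.4 162.6  10.3]
(180, 180) [623.5 -61.1  11.1]
(560, 123) [598.  219.   20.7]
(600, 60) [554.9 261.1  -1.1]
(320, 165) [618.9  46.8  12. ]
```

Depth confirms the recess floor is at 11 mm and the socket underside is 24 mm above the reported TCP. I'll lower to about 1 mm above the floor and release.

Emit:
step_arm --pt "20 3 2 0 0 0 255" --pt "40 3 2 0 0 0 255" --pt "55 3 2 0 0 0 255" --pt "65 3 2 0 0 0 255" --pt "72 3 2 0 0 0 255" --pt "76 3 2 0 0 0 255" --pt "79 3 2 0 0 0 255" --pt "79 3 2 0 0 0 255" --pt "79 3 2 0 0 0 255"

```text
time_s: 7.58
eef_pos: [0.6533, 0.047, -0.01]
eef_rot: [0.707, 0.022, 0.707, -0.022]
wrist_force: [-0.6, -0.0, -0.6]
opening: 0.696
```

Emit:
step_arm --pt "2 0 0 0 0 0 255" --pt "2 0 0 0 0 0 255" --pt "2 0 0 0 0 0 60" --pt "2 0 0 0 0 0 0" --pt "2 0 0 0 0 0 0" --pt "2 0 0 0 0 0 0" --pt "-30 0 0 0 0 0 0" --pt "-80 0 0 0 0 0 0" --pt "-130 0 0 0 0 0 0" --pt "-130 0 0 0 0 0 0"

```text
time_s: 8.82
eef_pos: [0.6568, 0.0467, 0.1256]
eef_rot: [0.71, 0.022, 0.703, -0.022]
wrist_force: [0.5, -0.7, -0.3]
opening: 1.0
```

```bash
python3 - <<'E'
from h import *
go(373,-318,150,-16)
p,d,i,T=snap("w5"); cv2.imwrite("pics/w5.png",p[:,:,::-1])
E
```

```text
go 373 -318 150 -16 -> [ -26.9 -381.8 -260.1] [102.4   0.4  -0.5]
```

View pics/w5.png

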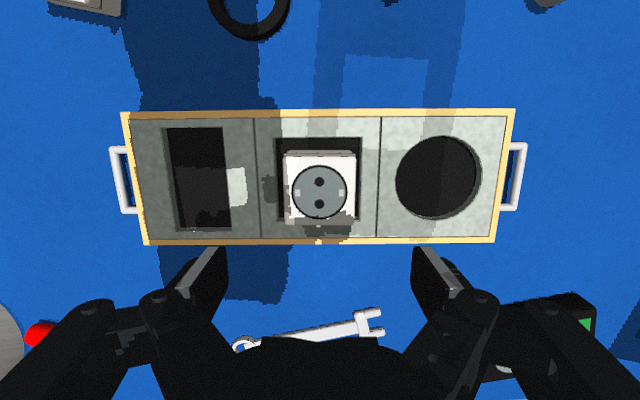

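The socket stands in the square recess (face centre at about 319,192). Next: the switch.

Emit:
step_arm --pt "-10 -38 -26 10 0 0 0" --pt "-15 -76 -52 20 0 0 0" --pt "-20 -115 -78 30 0 0 0" --pt "-27 -153 -104 40 0 0 0" --pt "-27 -191 -130 50 0 0 0" --pt "-27 -230 -156 60 0 0 0" --pt "-27 -268 -182 71 0 0 0" --pt "-27 -306 -208 81 0 0 0" --pt "-27 -344 -234 92 0 0 0" --pt "-27 -382 -260 102 0 0 0"

```text
time_s: 10.12
eef_pos: [0.3677, -0.3179, 0.145]
eef_rot: [0.425, 0.565, 0.427, -0.564]
wrist_force: [0.9, 0.2, 0.0]
opening: 1.005
```

Emit:
step_arm --pt "0 0 0 0 0 0 0" --pt "0 0 0 0 0 0 0"

```text
time_s: 10.38
eef_pos: [0.369, -0.3169, 0.1454]
eef_rot: [0.427, 0.563, 0.429, -0.563]
wrist_force: [-0.3, 0.5, 0.7]
opening: 1.001
```

```bash
cat >> h.py <<'E'
def dpt(n):
    i=ctrl.camera_info("wrist");z=np.load(f"pics/{n}.npz");T=z["T"];d=z["d"]
    K=np.array([[i["fx"],0,i["cx"]],[0,i["fy"],i["cy"]],[0,0,1]])
    v,u=np.mgrid[:400,:640]; q=cv2.undistortPoints(np.dstack([u,v]).reshape(-1,1,2).astype(float),K,i["dist_coeffs"])[:,0].reshape(400,640,2)
    return 1000*(np.dstack([q*d[...,None],d])@T[:3,:3].T+T[:3,3])   # world map, mm
def top(W,x,y,z0,z1,r=60):
    m=(W[...,2]>z0)&(W[...,2]<z1)&(np.hypot(W[...,0]-x,W[...,1]-y)<r); q=W[m][:,:2].astype(np.float32)
    print("n",len(q),"median z",np.median(W[m][:,2]),cv2.minAreaRect(q), "bbox mid",(q.min(0)+q.max(0))/2)
E
python3 - <<'E'
from h import *
p,d,i,T=snap("w6"); o=ctrl.get_obs();print(o["eef_pos"])
W=dpt("w6"); top(W,373,-318,36,54)
W5=dpt("w5"); top(W5,651,47,46,60); top(W5,656,157,5,15,45); top(W5,643,-64,5,15,52)
go(373,-318,-25,-16)
E
```

```text
[ 0.36947329 -0.3166913   0.14561625]
n 3223 median z 43.34475539935517 ((372.65155029296875, -317.6508483886719), (79.71123504638672, 35.98773956298828), 73.95841979980469) bbox mid [ 372.59613 -317.67307]
n 4992 median z 52.65132128849516 ((652.0784301757812, 46.28080368041992), (60.17461395263672, 59.52207565307617), 86.41854095458984) bbox mid [651.9682   46.24793]
n 5374 median z 11.041155073543973 ((657.309326171875, 158.31863403320312), (79.04708862304688, 79.34001159667969), 3.4017527103424072) bbox mid [657.3275  158.48816]
n 5529 median z 10.815348042471197 ((644.7511596679688, -68.06037139892578), (54.68213653564453, 98.2576904296875), 86.73190307617188) bbox mid [644.5775  -68.03793]
go 373 -318 -25 -16 -> [170.6   4.    0.6] [ 0.5 -0.1  0.1]
```

View pics/w6.png

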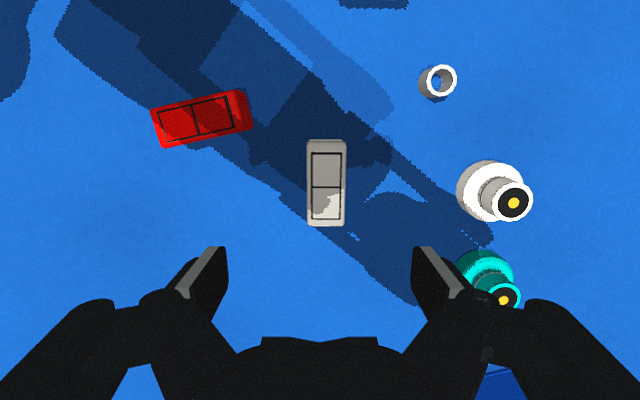

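The switch (two rockers) lies at px (327,183) between the jaws, depth fit (372.7, −317.7) at 74°. The socket's fit is about 1 mm from its recess centre and seated. Picking the switch.

Emit:
step_arm --pt "50 4 1 0 0 0 0" --pt "100 4 1 0 0 0 0" --pt "135 4 1 0 0 0 0" --pt "155 4 1 0 0 0 0" --pt "168 4 1 0 0 0 0" --pt "168 4 1 0 0 0 0" --pt "168 4 1 0 0 0 0"

```text
time_s: 11.3
eef_pos: [0.3738, -0.3203, -0.0206]
eef_rot: [-0.428, -0.563, -0.427, 0.563]
wrist_force: [0.3, -0.0, 0.4]
opening: 0.995
```

Emit:
step_arm --pt "0 0 0 0 0 0 255" --pt "0 0 0 0 0 0 255" --pt "0 0 0 0 0 0 255" --pt "0 0 0 0 0 0 255" --pt "0 0 0 0 0 0 255" --pt "0 0 0 0 0 0 255" --pt "-20 0 0 0 0 0 255" --pt "-70 0 0 0 0 0 255" --pt "-120 0 0 0 0 0 255" --pt "-120 0 0 0 0 0 255"

```text
time_s: 12.55
eef_pos: [0.375, -0.3226, 0.1026]
eef_rot: [-0.43, -0.563, -0.425, 0.563]
wrist_force: [0.1, -0.4, -0.7]
opening: 0.415
```

```bash
python3 - <<'E'
from h import *
go(644,-67,100,-93.4)
E
```

```text
go 644 -67 100 -93.4 -> [   2.2  190.4 -318.5] [77.8  0.  -0.5]
```

Emit:
step_arm --pt "0 24 -40 10 0 0 255" --pt "0 48 -80 20 0 0 255" --pt "0 72 -120 30 0 0 255" --pt "0 96 -160 39 0 0 255" --pt "0 120 -200 49 0 0 255" --pt "1 144 -240 59 0 0 255" --pt "2 168 -280 69 0 0 255" --pt "2 190 -318 78 0 0 255" --pt "2 190 -318 78 0 0 255" --pt "2 190 -318 78 0 0 255"

```text
time_s: 13.8
eef_pos: [0.6402, -0.0646, 0.0948]
eef_rot: [0.022, -0.706, 0.021, 0.708]
wrist_force: [-0.1, 0.0, -0.9]
opening: 0.414
```

```bash
python3 - <<'E'
from h import *
p,d,i,T=snap("w7"); e=ctrl.get_obs()["eef_pos"]*1000;print(e)
W=dpt("w7"); top(W,e[0],e[1],e[2]+50,e[2]+80,50)
go(644,-67,-12,-93.4)
E
```

```text
[640.16438817 -65.20436622  95.19435379]
n 17212 median z 159.69404022522139 ((645.34912109375, -64.63325500488281), (75.79266357421875, 74.37480926513672), 42.759315490722656) bbox mid [645.42773 -65.4366 ]
go 644 -67 -12 -93.4 -> [107.2   1.6  -4.2] [-0.2  0.1  0. ]
```

View pics/w7.png

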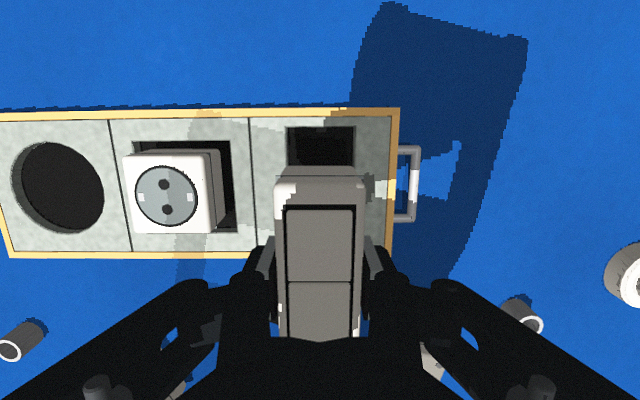

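The switch is held square over the oblong recess; its far edge is at v≈183 and its sides at columns 275–362.

```bash
python3 - <<'E'
from h import *
W=dpt("w7")
for a in[(320,180),(320,187),(320,195),(320,230),(280,200),(356,200),(277,188),(360,188),(320,280),(320,330)]: print(a,np.round(W[a[1],a[0]],1))
m=(W[...,2]>5)&(W[...,2]<16)
for u0,u1 in((285,356),): 
    q=W[125:165,u0:u1][m[125:165,u0:u1]]; print(q.min(0),q.max(0))
E
```

```text
(320, 180) [680.6 -67.9 150.5]
(320, 187) [679.1 -67.8 156. ]
(320, 195) [676.1 -67.6 156.5]
(320, 230) [663.2 -66.8 159.5]
(280, 200) [675.4 -52.5 157.5]
(356, 200) [673.5 -81.1 156.9]
(277, 188) [679.4 -51.4 154.6]
(360, 188) [677.7 -82.8 155.7]
(320, 280) [642.1 -65.5 160.1]
(320, 330) [619.  -64.1 160.9]
[660.5006495  -96.05351211   8.80140597] [694.5019589  -39.35506252  15.97478414]
```

Emit:
step_arm --pt "30 1 -4 0 0 0 255" --pt "55 1 -4 0 0 0 255" --pt "75 1 -4 0 0 0 255" --pt "87 1 -4 0 0 0 255" --pt "95 1 -4 0 0 0 255" --pt "99 1 -4 0 0 0 255" --pt "102 1 -4 0 0 0 255" --pt "102 1 -4 0 0 0 255" --pt "102 1 -4 0 0 0 255"

```text
time_s: 14.98
eef_pos: [0.6459, -0.066, -0.0049]
eef_rot: [-0.022, 0.707, -0.022, -0.706]
wrist_force: [0.1, 0.1, -1.4]
opening: 0.414
```

Emit:
step_arm --pt "2 0 0 0 0 0 255" --pt "2 0 0 0 0 0 255" --pt "2 0 0 0 0 0 100" --pt "2 0 0 0 0 0 0" --pt "2 0 0 0 0 0 0" --pt "2 0 0 0 0 0 0" --pt "-30 0 0 0 0 0 0" --pt "-80 0 0 0 0 0 0" --pt "-130 0 0 0 0 0 0" --pt "-130 0 0 0 0 0 0"

```text
time_s: 16.23
eef_pos: [0.6492, -0.067, 0.1306]
eef_rot: [-0.021, 0.71, -0.023, -0.703]
wrist_force: [0.3, 0.2, -1.4]
opening: 0.994
```

```bash
python3 - <<'E'
from h import *
p,d,i,T=snap("w8"); W=dpt("w8"); top(W,644,-67,46,66,55); top(W,652,46,46,66,50)
go(533,-376,170,-50)
E
```

```text
n 3803 median z 54.50557941249712 ((646.6082763671875, -65.8194351196289), (36.08386993408203, 79.22186279296875), 86.23080444335938) bbox mid [646.5673  -65.80956]
n 4804 median z 52.794148920907084 ((653.4570922851562, 46.158355712890625), (60.35572052001953, 59.840641021728516), 86.69791412353516) bbox mid [653.1937   45.91856]
go 533 -376 170 -50 -> [-42.7 316.2  94.4] [-43.6  -0.3  -0.2]
```

The switch is seated: depth fit (646.6, −65.8), top level right. Next: the lampholder, with jaws roughly along x to stay clear of the turquoise one.

```bash
python3 - <<'E'
from h import *
go(533,-376,170,-20)
E
```

```text
go 533 -376 170 -20 -> [-42.7 316.2  94.4] [-73.6  -0.2  -0.2]
```

Emit:
step_arm --pt "-15 40 12 -9 0 0 0" --pt "-30 80 24 -18 0 0 0" --pt "-43 120 36 -28 0 0 0" --pt "-43 160 48 -37 0 0 0" --pt "-43 200 60 -46 0 0 0" --pt "-43 240 72 -55 0 0 0" --pt "-43 280 84 -65 0 0 0" --pt "-43 316 94 -73 0 0 0" --pt "-43 316 94 -73 0 0 0" --pt "-43 316 94 -73 0 0 0"

```text
time_s: 17.52
eef_pos: [0.5313, -0.3745, 0.1659]
eef_rot: [-0.401, -0.582, -0.403, 0.582]
wrist_force: [0.3, 0.0, -0.3]
opening: 0.998
```

```bash
python3 - <<'E'
from h import *
p,d,i,T=snap("w9"); W=dpt("w9"); print(ctrl.get_obs()["eef_pos"]); top(W,533,-376,17,27,45); top(W,533,-376,46,56,45)
go(533,-376,-10,-20)
E
```

```text
[ 0.53165128 -0.37414705  0.16629615]
n 1288 median z 20.914625536980342 ((533.871826171875, -375.0534362792969), (60.58086013793945, 60.5836296081543), 69.56269073486328) bbox mid [ 533.9573  -375.43036]
n 1180 median z 51.65378383729105 ((533.8406982421875, -375.27587890625), (36.96104049682617, 36.502872467041016), 70.36177825927734) bbox mid [ 533.7852 -375.4082]
go 533 -376 -10 -20 -> [176.3   2.3   1.5] [-0.6 -0.1  0.1]
```

View pics/w9.png

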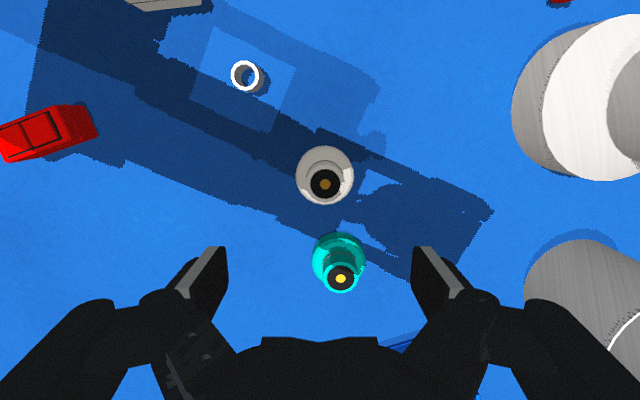

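The white lampholder is at px (325,175) and the turquoise one at (338,262), clear of the jaws. Descending onto the barrel.

Emit:
step_arm --pt "50 3 1 -1 0 0 0" --pt "100 3 1 -1 0 0 0" --pt "140 3 1 -1 0 0 0" --pt "165 3 1 -1 0 0 0" --pt "177 3 1 -1 0 0 0" --pt "177 3 1 -1 0 0 0" --pt "177 3 1 -1 0 0 0"

```text
time_s: 18.45
eef_pos: [0.5354, -0.378, -0.0078]
eef_rot: [0.409, 0.578, 0.407, -0.578]
wrist_force: [0.5, 0.0, 0.4]
opening: 1.002
```

Emit:
step_arm --pt "0 0 0 0 0 0 255" --pt "0 0 0 0 0 0 255" --pt "0 0 0 0 0 0 255" --pt "0 0 0 0 0 0 255" --pt "0 0 0 0 0 0 255" --pt "0 0 0 0 0 0 255" --pt "-20 0 0 0 0 0 255" --pt "-70 0 0 0 0 0 255" --pt "-120 0 0 0 0 0 255" --pt "-120 0 0 0 0 0 255"

```text
time_s: 19.7
eef_pos: [0.5371, -0.3801, 0.1173]
eef_rot: [0.411, 0.578, 0.404, -0.577]
wrist_force: [-0.2, -0.0, -0.5]
opening: 0.428
```

```bash
python3 - <<'E'
from h import *
go(656,157.5,110,86.6); go(656,157.5,110,-3.4); o=ctrl.get_obs();print(o["q"])
E
```

```text
go 656 157.5 110 86.6 -> [   4.2  -68.3 -546.4] [-1.062e+02  7.000e-01 -1.000e-01]
go 656 157.5 110 -3.4 -> [   4.2  -68.3 -546.4] [-16.2   0.3  -0.5]
[-7.95898338e-01  4.28817705e-01  1.46206458e+00  3.44462271e-05
  1.24036281e+00 -4.53938762e-01]
```

Emit:
step_arm --pt "0 -7 -56 -2 0 0 255" --pt "1 -14 -112 -4 0 0 255" --pt "2 -21 -168 -6 0 0 255" --pt "2 -28 -224 -8 0 0 255" --pt "2 -35 -280 -10 0 0 255" --pt "3 -42 -336 -12 0 0 255" --pt "3 -49 -392 -14 0 0 255" --pt "4 -56 -448 -15 0 0 255" --pt "4 -63 -504 -16 0 0 255" --pt "4 -68 -546 -16 0 0 255"

```text
time_s: 20.95
eef_pos: [0.6526, 0.1622, 0.1058]
eef_rot: [-0.484, -0.515, -0.485, 0.516]
wrist_force: [-0.3, -0.5, -0.6]
opening: 0.424
```

Emit:
step_arm --pt "0 0 0 0 0 0 255" --pt "0 0 0 0 0 0 255"

```text
time_s: 21.2
eef_pos: [0.6526, 0.1592, 0.1058]
eef_rot: [-0.484, -0.515, -0.484, 0.516]
wrist_force: [-0.7, -0.5, -1.4]
opening: 0.424
```

```bash
python3 - <<'E'
from h import *
p,d,i,T=snap("w10"); W=dpt("w10"); e=ctrl.get_obs()["eef_pos"]*1000; print(e)
top(W,e[0],e[1],e[2]+24,e[2]+38,45); top(W,e[0],e[1],e[2]+54,e[2]+66,45); top(W,656,157,5,15,45)
go(656,157.5,0,-3.4)
E
```

```text
[652.77441643 158.65682476 105.99144837]
n 3763 median z 135.30380691908658 ((651.638671875, 177.01707458496094), (31.697694778442383, 60.725914001464844), 86.11956024169922) bbox mid [650.67236 175.93866]
n 6949 median z 165.97840450752076 ((652.8977661132812, 161.7205047607422), (56.57963180541992, 39.7396354675293), 23.547935485839844) bbox mid [651.1775  161.53131]
n 2610 median z 10.886146875169839 ((659.586181640625, 173.08477783203125), (46.43514633178711, 80.88407135009766), 77.28156280517578) bbox mid [655.966   169.41019]
go 656 157.5 0 -3.4 -> [106.    3.4   0.9] [-0.2  0.   0.1]
```

View pics/w10.png

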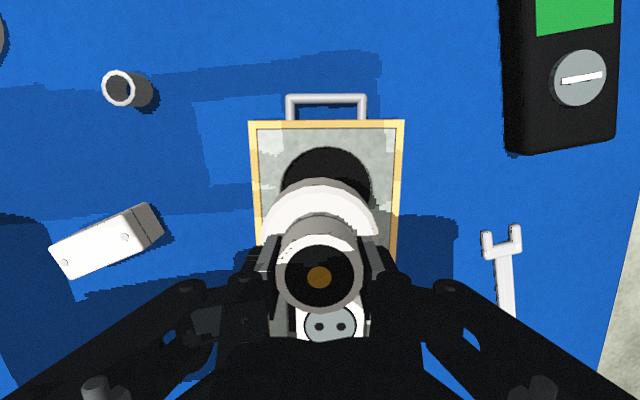

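The lampholder is held upright over the round recess. The base fit puts its axis at about (652, 161), so I'll shift by (+4.5, −4) mm and lower it.

Emit:
step_arm --pt "30 5 4 0 0 0 255" --pt "55 5 4 0 0 0 255" --pt "75 5 4 0 0 0 255" --pt "87 5 4 0 0 0 255" --pt "94 5 4 0 0 0 255" --pt "98 5 4 0 0 0 255" --pt "101 5 4 0 0 0 255" --pt "101 5 4 0 0 0 255" --pt "101 5 4 0 0 0 255"

```text
time_s: 22.38
eef_pos: [0.6585, 0.1555, 0.006]
eef_rot: [0.484, 0.516, 0.484, -0.515]
wrist_force: [0.6, -0.4, -0.8]
opening: 0.427
```

Emit:
step_arm --pt "2 0 0 0 0 0 255" --pt "2 0 0 0 0 0 255" --pt "2 0 0 0 0 0 100" --pt "2 0 0 0 0 0 0" --pt "2 0 0 0 0 0 0" --pt "2 0 0 0 0 0 0" --pt "-30 0 0 0 0 0 0" --pt "-80 0 0 0 0 0 0" --pt "-130 0 0 0 0 0 0" --pt "-130 0 0 0 0 0 0"

```text
time_s: 23.62
eef_pos: [0.662, 0.1557, 0.1419]
eef_rot: [0.486, 0.518, 0.482, -0.513]
wrist_force: [-0.3, 0.4, 0.6]
opening: 0.999
```

Emit:
step_arm --pt "-30 0 40 0 0 0 0" --pt "-30 0 80 0 0 0 0" --pt "-30 0 80 0 0 0 0" --pt "-30 0 80 0 0 0 0"

```text
time_s: 24.12
eef_pos: [0.6525, 0.0759, 0.1644]
eef_rot: [-0.483, -0.515, -0.484, 0.516]
wrist_force: [0.1, 0.3, 0.1]
opening: 0.997
```

```bash
python3 - <<'E'
from h import *
p,d,i,T=snap("w11"); W=dpt("w11"); print(ctrl.get_obs()["eef_pos"])
top(W,656,157,28,40,45); top(W,656,157,56,68,30); top(W,656,157,5,15,45); top(W,652,46,46,60,50); top(W,646,-66,46,60,52)
t=ctrl.camera("top")[0][:,:,::-1]
cv2.imwrite("pics/c11.png",np.vstack([p[:,:,::-1][60:400],cv2.resize(t[120:300,160:480],(640,360))[:250]]))
E
```

```text
[0.65257282 0.07632004 0.16452576]
n 1797 median z 32.07630631481684 ((656.0675659179688, 158.00294494628906), (60.30129623413086, 60.22604751586914), 86.01660919189453) bbox mid [656.03174 157.97644]
n 1548 median z 62.93235155191257 ((655.9957275390625, 157.69305419921875), (35.916778564453125, 36.6732177734375), 85.72044372558594) bbox mid [655.8967  157.74103]
n 1913 median z 10.98576704803711 ((656.3394775390625, 157.51931762695312), (80.40811920166016, 79.63848114013672), 48.604373931884766) bbox mid [656.4874  157.88992]
n 3561 median z 52.57411577049037 ((652.3112182617188, 47.486663818359375), (60.04879379272461, 60.19136047363281), 86.10205078125) bbox mid [652.3562    47.290268]
n 2219 median z 53.90903701114269 ((645.7369384765625, -65.0217056274414), (36.30731201171875, 79.21392822265625), 86.290771484375) bbox mid [645.8617   -65.337395]
```

View pics/c11.png

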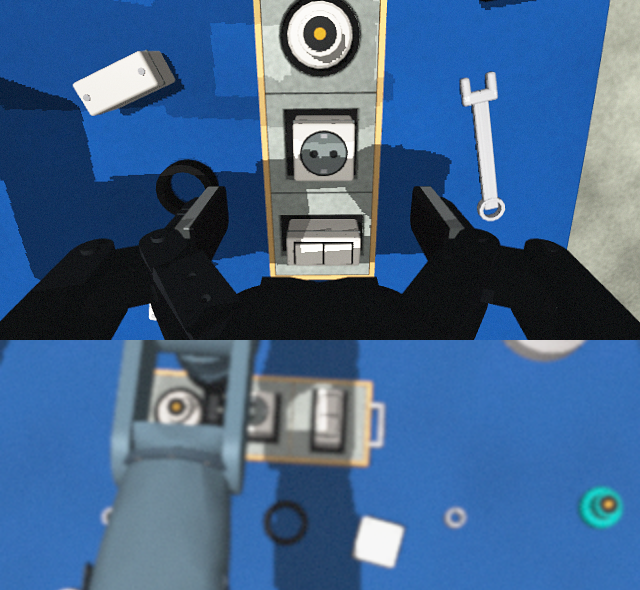

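All three parts sit in their recesses: lampholder in the round one, socket in the square, switch in the oblong. The gripper is clear and open. Handing in.

```bash
python3 -c "
from bench import ctrl
print(ctrl.hand_in())"
```

```text
the job is handed in; nothing more can be done
None
```

The kit tray is packed and handed in at about 24 s. The socket is in the square recess, the switch in the oblong one and the lampholder in the round one. Each was lowered to about the recess floor and released there. I got no verdict from the hand-in.

- **Last check (wrist depth images):** the lampholder is within about 1 mm of its recess centre, and the socket and switch within about 3 mm. Their top faces are at the height expected for standing on the 11 mm floor, with no visible tilt. The gripper was open and well clear.
- **What disagreed:** the true fingertips are about 35 mm short of the reported TCP. Because of that, my first grip on the socket closed just above it without moving it. I measured the offset from depth and used it for every later move. The top camera also placed the tray about 4 mm farther out in x than the wrist camera; I went by the wrist camera.
- **Look-alikes:** I never touched the three blanks or the red and turquoise parts. I did not re-measure their positions at the end; the square and slim blanks and the turquoise part look unmoved in the last pictures, while the rose and the red part were not in view.

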